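# Glass upright, chilling ball held ready over it

### The job

Turn the washed green glass over so that it stands mouth-up on the bench, setting it down gently, and let go of it. Then pick up the black tray by its grip bar, keep the loose metal ball in its pocket all the way, and finish while holding the tray level and still with the ball's pocket right over the middle of the glass's mouth, about 4 cm above the rim, the tray touching nothing but the ball and your gripper. Leave all the other things on the bench where they are.

Things in the scene. Friction and masses are not known exactly. Their poses are not given: they have to be found in the camera images.
- glass_center (a point): centre (half-way up) of a loose square tumbler of green glass, 60 x 60 mm outside, 70 mm long, walls 4 mm, base 10 mm, about 0.2 kg. Its z axis points from the mouth to the closed base: up at the start (mouth-down), down when it stands mouth-up. x and y are square to the flat sides. Standing, this point is 35 mm above the bench; lying on a side, 30 mm
- tray_grip (a point): centre of the wooden grip bar above the middle of a loose black serving tray; bar 60 mm long (tray x), 16 mm thick (y), 26 mm tall, on two 8 mm steel posts 44 mm apart along x; 62 mm above the tray's underside; z up when level. Tray 180 mm (x) by 90 mm (y), edge 13 mm high, about 0.25 kg. Of its two orange pocket rings, 57 mm either side of the middle along x, the +x one holds the ball
- ball_pocket (a point): centre of the pocket with the ball, fixed to the tray 21 mm above its underside (where a centred ball's centre lies), 57 mm from the middle along the tray's +x. The orange ring is 44 mm across inside, its rim 5 mm over the tray's floor: the ball can roll about 10 mm to any side, and climbs out if the tray tips some 40 degrees or is jerked
- ball_center (a point): centre of the loose shiny metal chilling ball, 32 mm across, 60 g (its axes turn as it rolls)
- coasters: bystander: stack of round cork coasters, 94 mm across, 20 mm high; origin in its middle at bench level. Stays where it is
- spoon: bystander: metal spoon with a wooden handle, lying flat, 170 mm long; origin in its middle at bench level. Stays where it is
- jigger: bystander: brass hourglass-shaped measure, 46 mm across, 85 mm high; origin in its middle at bench level. Stays where it is
- bowl: bystander: white bowl, 110 mm across, 50 mm high; origin in its middle at bench level. Stays where it is
- syrup: bystander: amber bottle, 60 mm across, 170 mm high; origin in its middle at bench level. Stays where it is
- mug: bystander: blue mug with a handle, 80 mm across, 90 mm high; origin in its middle at bench level. Stays where it is
- rack_left: fixed green and grey dish rack full of glasses along the left side, 500 mm (x) by 250 mm (y), 145 mm high; origin under its centre. (More fixed equipment, pans, plates and a crock up to 0.2 m high, stands along the bench's back beyond x = 0.76 m)
- rack_right: fixed grey dish rack along the right side, 500 mm (x) by 250 mm (y), 145 mm high; origin under its centre
- glass: the same tumbler; origin at the centre of its mouth, same axes as glass_center
- tray: the same tray; origin under its centre, x towards the ball's pocket
There are look-alikes about, which are no part of the job. What is shaped like the tray but yellow is not meant.

How it is judged:
By the outcome, as a careful person would: the job done as asked, in the order asked, and still so for the second after the job is handed in, while the arm keeps its last pose, push and grip.
It also fails if it takes over 72 s, if anything falls off the work surface, if the arm or the gripper's body presses on something with over 40 N, if the wrist force passes 120 N, or if a joint passes its speed limit or range.

### The arm

A 6-joint arm with a two-finger parallel gripper is mounted at the origin on the work surface. World frame = base frame: x ahead of the robot, y to its left, z up, the work surface at z = 0. Lengths are in m, angles in degrees, forces in N, time in s.
With the tool pointing down it reaches from about 0.35 to 0.975 m from the base axis. Payload 4.9 kg.
Tool frame: the origin (TCP) lies midway between the tips of the shut fingers; the grasp point (between the pads) lies 19 mm behind it; z points along the fingers, y is the direction in which the jaws open and shut (so a half turn about z gives the same grasp; the last joint's range is limited). The gripper opens to 85 mm and grips with 20 to 120 N. Pads are 22 mm wide; open, the fingers measure 114 mm over their backs; the gripper's body (76 mm by 85 mm) begins 54 mm behind the grasp point. The pads swing forward as they close: fully open they stand 13 mm farther back than shut.
Start: joints at [70.417, 3.019, 92.412, -0, 84.569, -6.818], TCP at [0.138, 0.61, 0.231] pointing down, gripper open.
Joint ranges: [-172.51, 172.51], [-57.92, 126.97], [3.15, 148.05], [-58.71, 238.71], [5.1, 150.11], [-179.66, 179.66]. Speed limits (degrees/s): [147.25, 147.25, 180, 180, 180, 180].

### API

Orientations are given as [roll, pitch, yaw] about the fixed x, y, z axes, in that order (R = Rz(yaw) Ry(pitch) Rx(roll)).
In Python, from rig import env gives the robot as it stands.
- The arm moves only by the tool step_arm, never from a script. Its argument "rows" is one flat list of numbers, 7 for each row, row after row: the shift along the tool's x, y, z in m, then the turn, a rotation vector about the tool's x, y, z in rad, then the gripper's target within -1 to 1 (fully open at 1, half-way at 0, shut at -1). A call has exactly 8 rows; each row is the pose to reach, as a shift and turn from the pose commanded when the call began, along the tool's axes at that moment; what a row does not reach only later rows make up. A row lasts 1/10 s, in which the tool goes at most 50 mm and 8.59 degrees, less where a joint would pass 70% of its speed; a pose out of reach is approached as far as the arm can. A call with a gripper value outside its range is refused whole. The fingers move at their own pace and stop on an object; "grip_force" is the grip in N (left out, the last holds). Time passes only in rows, so rows that repeat a pose let the fingers close, or fill a call up. It gives the time, the measured TCP pose, the force and the opening at its end, in the units of the state.
- env.get_state(): the state, without advancing time (a new reading comes with each control period).
- env.capture(name): name is "side" or "top"; returns a dict with "frame" (420x560x3 uint8, blue, green, red), "z_map" (420x560 float32, m along the optical axis (not along the pixel's ray), 0 where there is no reading), "fx", "fy", "cx", "cy" (pixels), "T" (4x4, takes a point from camera to world coordinates). Camera axes: x right, y up, looking along -z (the intrinsics and any distortion apply to the point x, -y, -z); pixel columns grow to the right and rows downward; lengths in m; the calibration is good to about 2 mm. A picture is of the moment at which its call begins.
- env.hand_in(): hands the job in, once; it reports no verdict.
The state is a dict: "t": time; "qpos": joint angles; "qvel": joint speeds; "joint_efforts": joint torques, N m; "eef_pos": TCP position; "orientation": TCP orientation; "force": force on the tool from outside, world axes, zero at the start; "torque": the same for the moment, N m; "finger_gap": finger opening in m.
Only numpy, scipy, OpenCV 4.12 (cv2) and the standard library are available. Lean on these libraries where they do the work, as an engineer would, in place of code of your own. Each camera call takes 0.05 s, during which the arm holds its last target. There are 200 camera calls.

## Working session

There is one attempt and no reset: what is moved stays moved. The work goes in short steps, Python scripts to look and compute and a tool call to move; the robot and the scene stay as the last step left them, time stands still between calls to the robot, and variables do not carry over. Pictures are saved under pics/ and viewed, about 8 in all and at most 12, crops included, and the job is handed in when it is done.

Besides the shell and the picture viewer there is one more tool, called after ">>>" as name(argument=value, ...) on one line, values as JSON. step_arm: Moves the arm, as the interface text tells. Its arguments: {"type":"object","properties":{"rows":{"type":"array","items":{"type":"number"}},"grip_force":{"type":"number"}},"required":["rows"]}

```bash
ls; mkdir -p pics; cat > h.py <<'E'
import numpy as np,cv2
from rig import env
def cap(n,f=None):
    c=env.capture(n)
    if f: cv2.imwrite('pics/'+f,c['frame'])
    return c
def cloud(c):
    v,u=np.mgrid[0:420,0:560]; z=c['z_map']
    p=np.stack([(u-c['cx'])/c['fx']*z,-(v-c['cy'])/c['fy']*z,-z],-1)
    return p@c['T'][:3,:3].T+c['T'][:3,3]
E
python3 - <<'E'
from h import *
a=cap('top');b=cap('side')
for c in(a,b):print({k:np.round(c[k],3) for k in c if k not in('frame','z_map')},(c['z_map']==0).mean())
cv2.imwrite('pics/a.png',cv2.resize(a['frame'],(800,600)))
cv2.imwrite('pics/b.png',cv2.resize(b['frame'],(800,600)))
print(env.get_state())
E
```

```text
pics
{'fx': np.float64(442.571), 'fy': np.float64(442.571), 'cx': np.float64(280.135), 'cy': np.float64(213.356), 'T': array([[-0.013,  0.996, -0.089,  0.333],
       [-1.   , -0.013, -0.   , -0.008],
       [-0.002,  0.089,  0.996,  1.755],
       [ 0.   ,  0.   ,  0.   ,  1.   ]])} 0.004009353741496599
{'fx': np.float64(399.743), 'fy': np.float64(399.743), 'cx': np.float64(279.492), 'cy': np.float64(208.037), 'T': array([[ 0.94 ,  0.254, -0.227,  0.204],
       [-0.34 ,  0.678, -0.652, -0.798],
       [-0.012,  0.69 ,  0.724,  0.945],
       [ 0.   ,  0.   ,  0.   ,  1.   ]])} 0.003796768707482993
{'t': 0.1, 'qpos': array([ 7.04167350e+01,  3.05417665e+00,  9.24835440e+01,  1.42718188e-03,
        8.45674996e+01, -6.81723876e+00]), 'qvel': array([-0.04090636, -0.09748073, -0.11688689, -0.08814671, -0.00147813,
        0.02697957]), 'joint_efforts': array([ 2.84888010e-04, -3.94904709e+01, -3.71361852e+01, -1.52170710e-04,
        3.97499578e-03,  1.66253204e-05]), 'eef_pos': array([0.13790287, 0.60903115, 0.23018547]), 'orientation': array([-1.79895692e+02, -1.39004001e-02,  1.67233825e+02]), 'force': array([-0.13280272,  0.05390054,  0.07643691]), 'torque': array([-0.00405217, -0.01922079,  0.00892421]), 'finger_gap': 0.08564455291902275}
```

View pics/a.png

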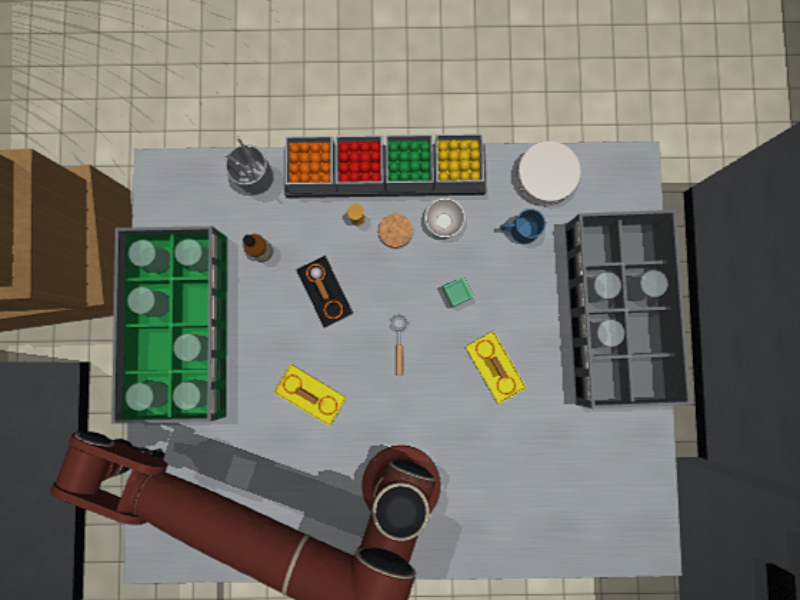

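View pics/b.png

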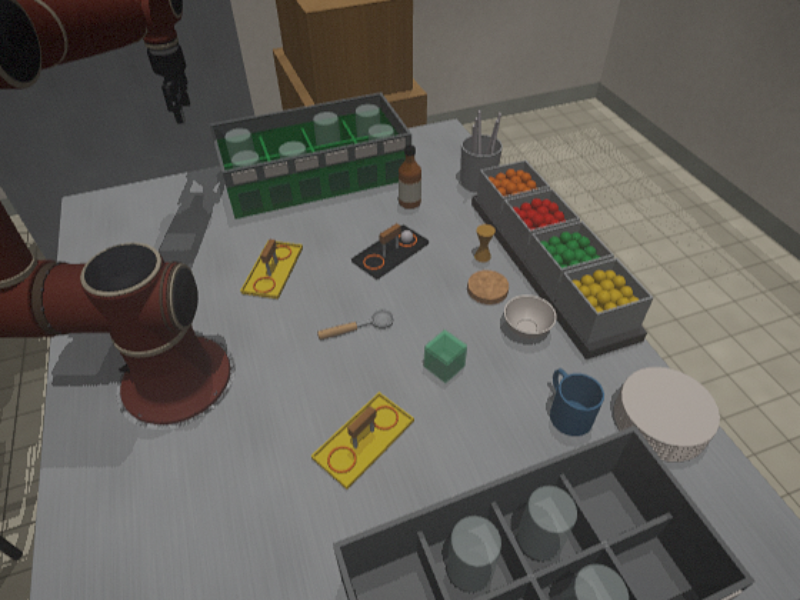

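The top view shows the green glass at about (457,292) and the black tray at (325,291), with the ball in its far ring at (317,271). There are yellow look-alikes at (310,394) and (495,367). The side view agrees. Next I'll measure.

```bash
cat >> h.py <<'E'
def rect(c,m,lo,hi,name):
    P=cloud(c); k=m&(P[...,2]>lo)&(P[...,2]<hi)
    k=cv2.morphologyEx(k.astype(np.uint8),cv2.MORPH_OPEN,np.ones((2,2)))
    n,l,s,_=cv2.connectedComponentsWithStats(k); i=1+np.argmax(s[1:,4]); q=P[l==i]
    r=cv2.minAreaRect((q[:,:2]*1000).astype(np.float32))
    print(name,len(q),'rect mm',np.round(r[0],1),np.round(r[1],1),round(r[2],1),'z',np.round(np.percentile(q[:,2],[5,50,95]),3),'mean',q.mean(0).round(4)); return q
def roi(u0,u1,v0,v1):
    m=np.zeros((420,560),bool); m[v0:v1,u0:u1]=1; return m
E
python3 - <<'E'
from h import *
c=cap('top');P=cloud(c);f=c['frame'].astype(int);B,G,R=f[...,0],f[...,1],f[...,2]
print('bench z',P[250:300:10,270:330:20,2].round(3).ravel())
rg=roi(300,340,185,225)&(G>R+25)
rect(c,rg,-.02,.2,'green all');rect(c,rg,.055,.085,'glass top')
rt=roi(200,255,172,235)
rect(c,rt&(f.max(-1)<70),-.005,.03,'tray')
rect(c,rt,.068,.09,'bar')
rect(c,rt&(abs(R-B)<25)&(f.max(-1)>90),.02,.06,'ball')
d=cap('side');
f=d['frame'].astype(int);g=f[...,1]>f[...,2]+25
rect(d,roi(290,335,225,270)&g,.055,.085,'glass top side')
rect(d,roi(240,305,150,200),.068,.09,'bar side')
E
```

```text
bench z [ 0.005 -0.007 -0.004 -0.001 -0.007 -0.     0.003  0.002  0.006  0.01
 -0.     0.005 -0.001 -0.    -0.005]
green all 262 rect mm [452.6 -93.5] [ 69.1 284.9] 40.8 z [0.007 0.07  0.078] mean [ 0.5118 -0.162   0.0906]
glass top 243 rect mm [452.4 -93.7] [ 68.6 284.9] 40.8 z [0.008 0.07  0.078] mean [ 0.512  -0.1636  0.0936]
tray 613 rect mm [452.8 146.9] [374.5 115.1] 35.3 z [-0.002  0.007  0.016] mean [0.524  0.1981 0.021 ]
bar 63 rect mm [531.9 202.3] [61.9 16.2] 23.2 z [0.004 0.075 0.081] mean [0.5284 0.1995 0.0665]
ball 46 rect mm [573.7 220. ] [22.9 34.1] 86.8 z [0.007 0.032 0.042] mean [0.5758 0.2196 0.0312]
glass top side 412 rect mm [ 362.3 -443.8] [771.2  78.3] 60.1 z [0.056 0.068 0.072] mean [ 0.5187 -0.1711  0.0686]
bar side 60 rect mm [531.  198.9] [59.3 13.6] 24.8 z [0.063 0.071 0.077] mean [0.5324 0.1976 0.0705]
```

```bash
sed -i 's/ q=P\[l==i\]/ q=P[(l==i)\&(P[...,2]>lo)\&(P[...,2]<hi)\&(abs(P[...,2]-cv2.medianBlur(c2(P),5))<.02)]/' h.py
cat >> h.py <<'E'
def c2(P): return P[...,2].astype(np.float32)
def plane(c,m,z):
    "pixels of mask cast on the plane z"
    v,u=np.nonzero(m); d=np.stack([(u-c['cx'])/c['fx'],-(v-c['cy'])/c['fy'],-np.ones(len(u))],-1)@c['T'][:3,:3].T
    o=c['T'][:3,3]; return o+d*((z-o[2])/d[:,2])[:,None]
def prect(c,m,z,name):
    n,l,s,_=cv2.connectedComponentsWithStats(m.astype(np.uint8)); m=l==1+np.argmax(s[1:,4])
    q=plane(c,m,z); r=cv2.minAreaRect((q[:,:2]*1000).astype(np.float32))
    print(name,m.sum(),'rect',np.round(r[0],1),np.round(r[1],1),round(r[2],1),'mean',q.mean(0).round(4))
E
python3 - <<'E'
from h import *
c=cap('top');P=cloud(c);f=c['frame'].astype(int);B,G,R=f[...,0],f[...,1],f[...,2]
rg=roi(300,340,185,225)&(G>R+25)
rect(c,rg,.055,.085,'glass top'); top=rg&(cv2.medianBlur(c2(P),3)>.055)
prect(c,top,.07,'glass top plane'); prect(c,rg&(G>130),.07,'bright')
rt=roi(200,255,172,235)
rect(c,rt&(f.max(-1)<70),-.01,.03,'tray')
rect(c,rt,.066,.09,'bar')
rect(c,rt&(abs(R-B)<25)&(f.max(-1)>90),.02,.06,'ball')
d=cap('side');f=d['frame'].astype(int);g=f[...,1]>f[...,2]+25
rect(d,roi(290,335,225,270)&g,.06,.085,'glass top side')
rect(d,roi(240,305,150,200),.066,.09,'bar side')
x=c['frame'][160:260,190:350];y=d['frame'][140:280,230:350]
cv2.imwrite('pics/c.png',np.hstack([cv2.resize(x,(480,300),interpolation=0)]))
E
```

```text
glass top 223 rect mm [ 516.  -164.6] [54.5 59.4] 24.6 z [0.064 0.071 0.077] mean [ 0.5164 -0.1648  0.0709]
glass top plane 249 rect [ 518.7 -163.1] [58.3 60.6] 25.8 mean [ 0.5187 -0.1631  0.07  ]
bright 240 rect [ 519.2 -163.8] [58.4 58.5] 25.4 mean [ 0.5194 -0.1637  0.07  ]
tray 632 rect mm [528.2 201. ] [181.4  89.1] 25.3 z [-0.002  0.006  0.016] mean [0.5238 0.1993 0.0065]
bar 50 rect mm [528.2 199.9] [53.7 13.7] 25.2 z [0.07  0.075 0.08 ] mean [0.5278 0.1994 0.0747]
ball 39 rect mm [578.4 220. ] [22.2 23.6] 88.8 z [0.021 0.032 0.042] mean [0.5775 0.2198 0.0329]
glass top side 360 rect mm [ 519.5 -165.8] [60.4 56.4] 25.0 z [0.064 0.069 0.072] mean [ 0.5181 -0.168   0.0685]
bar side 47 rect mm [531.2 198.6] [57.9 11.7] 27.9 z [0.068 0.073 0.076] mean [0.5307 0.1974 0.0724]
```

View pics/c.png

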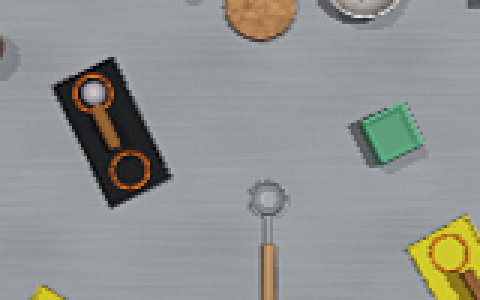

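The crop confirms the glass is a square at yaw about 25° and that the ball is in the tray's upper-left ring. My plan is two 90° flips about the jaw axis with the tool tilted ±45°, because a single 180° flip would put the gripper body into the bench.

```bash
cat >> h.py <<'E'
from scipy.spatial.transform import Rotation as Rn
def pose():
    s=env.get_state(); return s['eef_pos'],Rn.from_euler('xyz',s['orientation'],degrees=True)
def tool(yaw,th): # th>0: fingers lean toward azimuth yaw+180
    return Rn.from_euler('z',yaw,degrees=True)*Rn.from_euler('x',180,degrees=True)*Rn.from_euler('y',-th,degrees=True)
def delta(p0,R0,p,R,name=''):
    print(name,'shift',R0.inv().apply(np.array(p)-p0).round(4),'rot',(R0.inv()*R).as_rotvec().round(4)); return np.array(p),R
E
python3 - <<'E'
from h import *
p,R=pose(); c=np.array([.518,-.165,.035]); T=tool(115,45); d=T.as_matrix()[:,2]; print(d,'y',T.as_matrix()[:,1])
a=delta(p,R,c-.2*d+[0,0,.06],T,'A')
b=delta(*a,c-.08*d,T,'B')
E
```

```text
[ 0.29883624 -0.64085638 -0.70710678] y [9.06307787e-01 4.22618262e-01 1.11022302e-16]
A shift [-0.4551 -0.5595 -0.0052] rot [ 0.3568 -0.7289  0.8633]
B shift [ 0.0424 -0.      0.1624] rot [0. 0. 0.]
```

>>> step_arm(rows=[-0.028,-0.035,0,0.022,-0.045,0.054,1,-0.057,-0.07,0,0.045,-0.09,0.108,1,-0.085,-0.105,0,0.067,-0.137,0.162,1,-0.114,-0.14,-0.001,0.089,-0.182,0.216,1,-0.142,-0.175,-0.002,0.111,-0.228,0.27,1,-0.171,-0.21,-0.002,0.134,-0.273,0.324,1,-0.2,-0.245,-0.002,0.156,-0.319,0.378,1,-0.228,-0.28,-0.003,0.178,-0.364,0.432,1], grip_force=50)

```text
t: 1.1
eef_pos: [0.2991, 0.2844, 0.2344]
orientation: [-174.3, 22.5, 143.2]
force: [0.3, 0.9, 0.9]
finger_gap: 0.0856
```

```bash
cat > go.py <<'E'
from h import *
import sys
exec(sys.stdin.read())
E
python3 go.py <<'E'
p,R=pose(); c=np.array([.518,-.165,.035]); T=tool(115,45); d=T.as_matrix()[:,2]
print(env.get_state()['qpos'].round(1),p,env.get_state()['t'])
a=delta(p,R,c-.2*d+[0,0,.06],T,'A')
E
```

```text
[ 48.3 -23.8 117.7 -22.8  90.2  -3. ] [0.29905443 0.28444685 0.23435598] 1.1
A shift [-0.2965 -0.149   0.1358] rot [ 0.1785 -0.3637  0.429 ]
```

>>> step_arm(rows=[-0.04,-0.02,0.018,0.023,-0.046,0.054,1,-0.08,-0.04,0.036,0.045,-0.092,0.108,1,-0.12,-0.06,0.054,0.067,-0.138,0.162,1,-0.16,-0.08,0.072,0.09,-0.184,0.216,1,-0.2,-0.1,0.09,0.112,-0.23,0.27,1,-0.24,-0.12,0.108,0.135,-0.276,0.324,1,-0.28,-0.14,0.127,0.16,-0.33,0.39,1,-0.294,-0.148,0.135,0.178,-0.364,0.43,1])

```text
t: 1.9
eef_pos: [0.4573, -0.0355, 0.2357]
orientation: [179.9, 45.0, 114.7]
force: [-0.7, 0.9, 0.2]
finger_gap: 0.0858
```

```bash
python3 go.py <<'E'
p,R=pose(); c=np.array([.518,-.165,.035]); T=tool(115,45); d=T.as_matrix()[:,2]
print(env.get_state()['qpos'].round(1),p,env.get_state()['t'])
a=delta(p,R,c-.2*d+[0,0,.06],T,'A')
a=delta(p,R,c-.08*d,T,'B')
delta(*a,c+.018*d,T,'C')
k=cap('side');cv2.imwrite('pics/d.png',cv2.resize(k['frame'][100:330,180:450],(800,600)))
E
```

```text
[ 10.4 -27.2 125.7 -45.5  73.9  -4.1] [ 0.45729846 -0.03554586  0.23565903] 1.9
A shift [-0.0016  0.0003  0.0006] rot [-0.0024  0.0006 -0.0041]
B shift [0.0409 0.0005 0.163 ] rot [-0.0024  0.0006 -0.0041]
C shift [-0.     0.     0.098] rot [0. 0. 0.]
```

View pics/d.png

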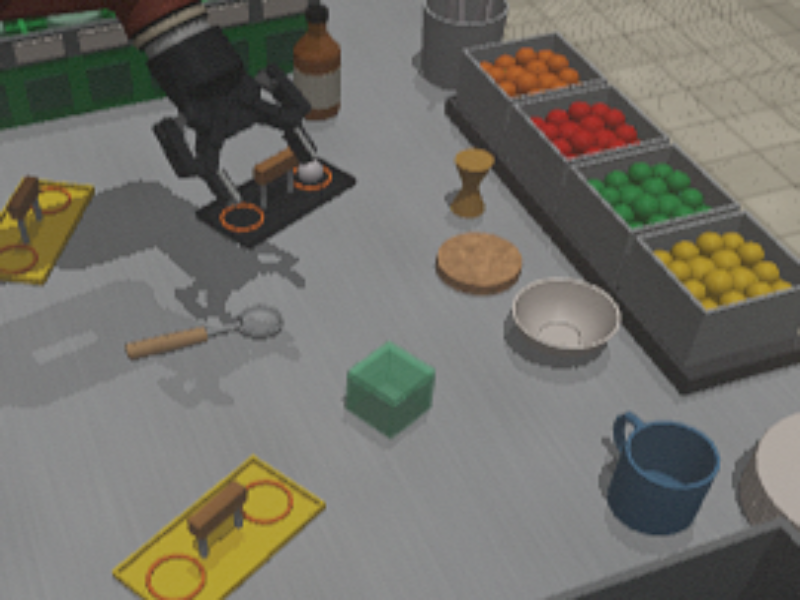

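The gripper hangs tilted over the bench near the tray, well above it. The glass is at (390,388) in the crop and nothing is touching. Now I go to the pregrasp and then in.

>>> step_arm(rows=[0.01,0,0.04,0,0,0,1,0.02,0,0.08,0,0,0,1,0.03,0,0.12,0,0,0,1,0.041,0,0.15,-0.002,0,-0.004,1,0.041,0,0.163,-0.002,0,-0.004,1,0.041,0,0.163,-0.002,0,-0.004,1,0.041,0,0.163,-0.002,0,-0.004,1,0.041,0,0.163,-0.002,0,-0.004,1])

```text
t: 2.75
eef_pos: [0.4948, -0.1099, 0.0934]
orientation: [179.9, 45.0, 115.3]
force: [-0.4, -0.2, 1.0]
finger_gap: 0.0855
```

```bash
python3 go.py <<'E'
p,R=pose(); c=np.array([.518,-.165,.035]); T=tool(115,45); d=T.as_matrix()[:,2]
print(env.get_state()['qpos'].round(1),p,env.get_state()['force'])
delta(p,R,c+.018*d,T,'C')
k=cap('top');f=k['frame'].astype(int);g=(f[...,1]>f[...,2]+25)&roi(300,340,185,225);prect(k,g&(f[...,1]>130),.07,'glass')
cv2.imwrite('pics/e.png',cv2.resize(k['frame'][160:260,260:393],(800,600)))
E
```

```text
[ -0.8 -12.2 129.4 -52.5  53.    3.4] [ 0.49477587 -0.109853    0.09337392] [-0.372513   -0.19127447  1.00357944]
C shift [-0.001  -0.0029  0.1015] rot [0.0059 0.0001 0.0034]
glass 245 rect [ 519.  -163.8] [58.7 58.5] 25.4 mean [ 0.519  -0.1638  0.07  ]
```

View pics/e.png

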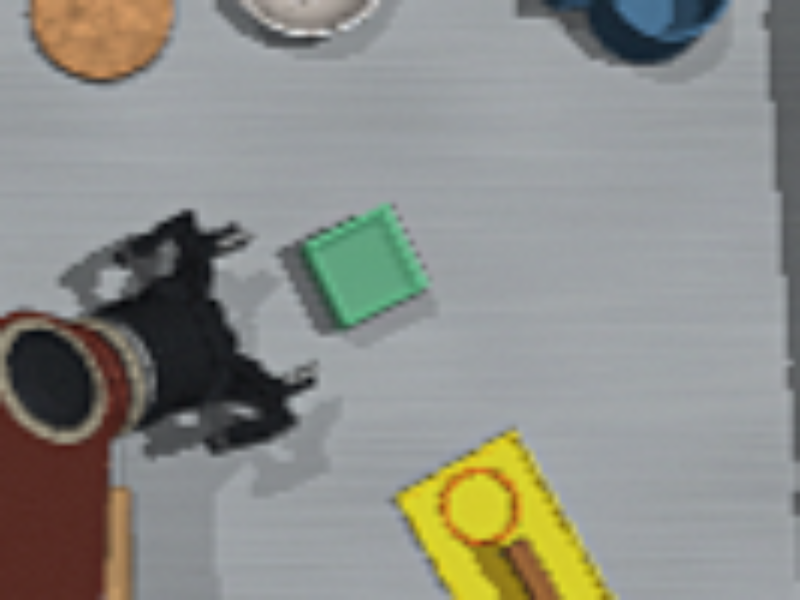

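The fingers straddle the glass line and are aligned with its sides. Joint 4 is near its limit, so I'll use a 40° tilt.

```bash
python3 go.py <<'E'
p,R=pose(); c=np.array([.5185,-.1645,.035]); T=tool(115,40); d=T.as_matrix()[:,2]
a=delta(p,R,c-.08*d,T,'B');a=delta(p,R,c-.03*d,T,'B2');delta(p,R,c+.018*d,T,'C')
E
```

```text
B shift [-0.0079 -0.0016  0.0036] rot [0.0057 0.0873 0.0036]
B2 shift [-0.0036 -0.0018  0.0534] rot [0.0057 0.0873 0.0036]
C shift [ 0.0006 -0.0021  0.1013] rot [0.0057 0.0873 0.0036]
```

>>> step_arm(rows=[-0.008,-0.0016,0.004,0.006,0.087,0.004,1,-0.008,-0.0016,0.004,0.006,0.087,0.004,1,-0.006,-0.0017,0.02,0.006,0.087,0.004,1,-0.005,-0.0018,0.04,0.006,0.087,0.004,1,-0.003,-0.0019,0.06,0.006,0.087,0.004,1,-0.001,-0.002,0.08,0.006,0.087,0.004,1,0,-0.002,0.095,0.006,0.087,0.004,1,0.0006,-0.002,0.101,0.006,0.087,0.004,1])

```text
t: 3.6
eef_pos: [0.5215, -0.1754, 0.0184]
orientation: [-179.7, 39.9, 115.1]
force: [0.1, -0.3, 0.5]
finger_gap: 0.0855
```

```bash
python3 go.py <<'E'
p,R=pose(); c=np.array([.5185,-.1645,.035]); T=tool(115,40); d=T.as_matrix()[:,2]
print(env.get_state()['qpos'].round(1),p,env.get_state()['force'])
delta(p,R,c+.018*d,T,'C')
E
```

```text
[-1.110e+01 -1.000e-01  1.255e+02 -5.200e+01  4.140e+01  3.000e-01] [ 0.5214984  -0.1754398   0.01835809] [ 0.11757164 -0.2771542   0.53229693]
C shift [-0.0021  0.0019 -0.0019] rot [-0.0042 -0.001   0.0013]
```

>>> step_arm(rows=[-0.002,0.001,-0.002,0,0,0,0.7,-0.002,0.001,-0.002,0,0,0,0.4,-0.002,0.001,-0.002,0,0,0,0.2,-0.002,0.001,-0.002,0,0,0,0,-0.002,0.001,-0.002,0,0,0,-0.3,-0.002,0.001,-0.002,0,0,0,-0.6,-0.002,0.001,-0.002,0,0,0,-1,-0.002,0.001,-0.002,0,0,0,-1], grip_force=50)

```text
t: 4.4
eef_pos: [0.524, -0.1749, 0.0236]
orientation: [-179.9, 40.0, 115.0]
force: [-2.9, 4.0, 7.4]
finger_gap: 0.0598
```

```bash
python3 go.py <<'E'
s=env.get_state();p,R=pose();print(s['qpos'].round(1),p,s['force'],s['finger_gap'])
T=tool(115,40)
a=delta(p,R,p+[0,0,.03],R,'up30')
a=delta(p,R,p+[0.0,0,.13],R,'up130')
# place: centre P lying; tool yaw 160, th -50
P=np.array([.53,-.12,.030]);T2=tool(160,-50);d=T2.as_matrix()[:,2];print(d)
b=delta(*a,P+.018*d+[0,0,.08],T2,'over place')
delta(*b,P+.018*d+[0,0,.015],T2)
E
```

```text
[-11.   -0.5 125.3 -51.6  41.7  -0.2] [ 0.52398184 -0.17487472  0.02356194] [-2.86529712  3.98967558  7.37893385] 0.05978297329524732
up30 shift [-0.0193 -0.     -0.023 ] rot [0. 0. 0.]
up130 shift [-0.0836 -0.0001 -0.0995] rot [0. 0. 0.]
[-0.71984631  0.26200263 -0.64278761]
over place shift [0.0791 0.0189 0.0056] rot [ 0.0746  1.4821 -0.8658]
 shift [-0.0498 -0.      0.0418] rot [0. 0. 0.]
```

Gripped at 59.8 mm. Lift.

>>> step_arm(rows=[-0.003,0,-0.004,0,0,0,-1,-0.01,0,-0.012,0,0,0,-1,-0.02,0,-0.025,0,0,0,-1,-0.035,0,-0.042,0,0,0,-1,-0.05,0,-0.06,0,0,0,-1,-0.065,0,-0.078,0,0,0,-1,-0.078,0,-0.093,0,0,0,-1,-0.084,0,-0.1,0,0,0,-1])

```text
t: 5.2
eef_pos: [0.5238, -0.1754, 0.1552]
orientation: [-180.0, 40.0, 114.9]
force: [0.2, -0.3, -2.6]
finger_gap: 0.0597
```

```bash
python3 go.py <<'E'
s=env.get_state();p,R=pose();print(s['qpos'].round(1),p,s['force'],s['finger_gap'])
P=np.array([.53,-.12,.030]);T2=tool(160,-50);d=T2.as_matrix()[:,2]
b=delta(p,R,P+.018*d+[0,0,.08],T2,'over place')
rv=(R.inv()*T2).as_rotvec(); print(np.linalg.norm(rv)*57.3)
E
```

```text
[-11.1 -14.6 122.8 -40.5  53.3 -16.5] [ 0.52384277 -0.17540406  0.15519036] [ 0.2336074  -0.25428624 -2.55962115] 0.059721584979798084
over place shift [0.0804 0.0192 0.0065] rot [ 0.075   1.482  -0.8668]
98.47037961009868
```

>>> step_arm(rows=[0,0,0,0.0047,0.093,-0.054,-1,0,0,0,0.0094,0.185,-0.108,-1,0,0,0,0.014,0.278,-0.1625,-1,0,0,0,0.0188,0.37,-0.2167,-1,0,0,0,0.0234,0.463,-0.271,-1,0,0,0,0.028,0.556,-0.325,-1,0,0,0,0.0328,0.648,-0.379,-1,0,0,0,0.0375,0.741,-0.4334,-1])

```text
t: 6.0
eef_pos: [0.5228, -0.1753, 0.1523]
orientation: [-170.4, -5.3, 136.7]
force: [0.3, -0.4, -2.4]
finger_gap: 0.0596
```

```bash
python3 go.py <<'E'
s=env.get_state();p,R=pose();print(s['qpos'].round(1),p,s['force'],s['finger_gap'])
P=np.array([.53,-.12,.030]);T2=tool(160,-50);d=T2.as_matrix()[:,2]
b=delta(p,R,P+.018*d+[0,0,.08],T2,'over place')
E
```

```text
[-22.7   2.7 100.9  -7.1  84.7 -68.7] [ 0.52279977 -0.17529783  0.15226589] [ 0.34466308 -0.42167079 -2.37678914] 0.05960778921980037
over place shift [0.0401 0.0488 0.0504] rot [ 0.0361  0.7337 -0.431 ]
```

>>> step_arm(rows=[0.004,0.005,0.004,0.0045,0.092,-0.054,-1,0.01,0.012,0.01,0.009,0.184,-0.108,-1,0.016,0.02,0.018,0.0135,0.275,-0.162,-1,0.022,0.027,0.025,0.018,0.367,-0.216,-1,0.028,0.034,0.033,0.0225,0.459,-0.27,-1,0.034,0.041,0.04,0.027,0.55,-0.324,-1,0.038,0.046,0.046,0.0315,0.642,-0.378,-1,0.04,0.049,0.05,0.036,0.734,-0.431,-1])

```text
t: 6.8
eef_pos: [0.5178, -0.1151, 0.0977]
orientation: [-180.0, -50.0, 160.0]
force: [0.2, -0.3, -2.3]
finger_gap: 0.0593
```

```bash
python3 go.py <<'E'
s=env.get_state();p,R=pose();print(s['qpos'].round(1),p,s['force'],s['torque'],s['finger_gap'])
P=np.array([.53,-.12,.030]);T2=tool(160,-50);d=T2.as_matrix()[:,2]
b=delta(p,R,P+.018*d+[0,0,.02],T2,'+20')
b=delta(p,R,P+.018*d+[0,0,.0],T2,'0')
k=cap('side');cv2.imwrite('pics/f.png',cv2.resize(k['frame'][150:350,230:450],(660,600)))
E
```

```text
[-20.4  30.5  82.7  -0.4 116.8 -90.4] [ 0.51779592 -0.11510356  0.09771317] [ 0.22541526 -0.30845386 -2.25019368] [-0.23173513 -0.62426134  0.02324957] 0.05933867447815119
+20 shift [-0.045  -0.0004  0.0386] rot [-0.0001  0.0003 -0.    ]
0 shift [-0.0603 -0.0004  0.0515] rot [-0.0001  0.0003 -0.    ]
```

View pics/f.png

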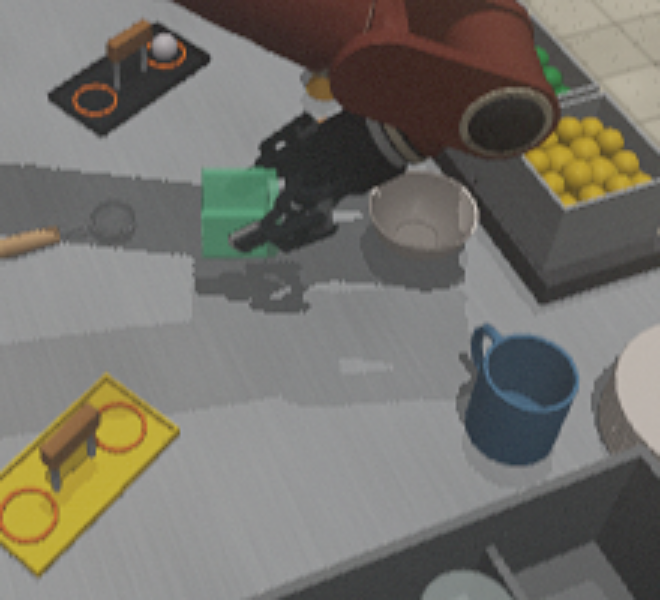

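The glass is now held on its side with the mouth toward the base, at (235,212) in the crop. The gripper is well clear of the bowl at (420,215). I'll lower it, shifted a little toward the base.

```bash
python3 go.py <<'E'
p,R=pose()
P=np.array([.51,-.115,.030]);T2=tool(160,-50);d=T2.as_matrix()[:,2]
for h in(.04,.008,-.002): delta(p,R,P+.018*d+[0,0,h],T2,h)
E
```

```text
0.04 shift [-0.0148 -0.0027  0.0386] rot [ 0.0001 -0.0061  0.0015]
0.008 shift [-0.0395 -0.0028  0.059 ] rot [ 0.0001 -0.0061  0.0015]
-0.002 shift [-0.0472 -0.0028  0.0654] rot [ 0.0001 -0.0061  0.0015]
```

>>> step_arm(rows=[-0.005,-0.001,0.013,0,0,0,-1,-0.01,-0.002,0.026,0,0,0,-1,-0.015,-0.0027,0.0386,0,0,0,-1,-0.022,-0.0027,0.045,0,0,0,-1,-0.029,-0.0027,0.051,0,0,0,-1,-0.035,-0.0027,0.056,0,0,0,-1,-0.0385,-0.0027,0.0585,0,0,0,-1,-0.0395,-0.0027,0.059,0,0,0,-1])

```text
t: 7.65
eef_pos: [0.4987, -0.1113, 0.0301]
orientation: [-179.8, -49.8, 159.8]
force: [0.4, 0.0, -1.9]
finger_gap: 0.0593
```

```bash
python3 go.py <<'E'
s=env.get_state();p,R=pose();print(s['qpos'].round(1),p,s['force'],s['finger_gap'])
P=np.array([.51,-.115,.030]);T2=tool(160,-50);d=T2.as_matrix()[:,2]
for h in(.008,.0,-.004): delta(p,R,P+.018*d+[0,0,h],T2,h)
E
```

```text
[-20.7  33.5  86.   -0.5 110.3 -90.5] [ 0.49874437 -0.11129258  0.03006546] [ 0.36132998  0.03041819 -1.93131533] 0.0593147423498176
0.008 shift [-0.0015  0.0004  0.0038] rot [ 0.0003  0.0037 -0.0026]
0.0 shift [-0.0076  0.0004  0.009 ] rot [ 0.0003  0.0037 -0.0026]
-0.004 shift [-0.0107  0.0004  0.0116] rot [ 0.0003  0.0037 -0.0026]
```

>>> step_arm(rows=[-0.002,0,0.0017,0,0,0,-1,-0.0035,0,0.003,0,0,0,-1,-0.0046,0,0.004,0,0,0,-1,-0.0055,0,0.0046,0,0,0,-1,-0.0061,0,0.0051,0,0,0,-1,-0.0065,0,0.0055,0,0,0,-1,-0.0069,0,0.0058,0,0,0,-1,-0.007,0,0.0058,0,0,0,-1])

```text
t: 8.45
eef_pos: [0.4988, -0.1113, 0.0214]
orientation: [-179.8, -49.8, 159.8]
force: [-0.1, -0.1, -2.4]
finger_gap: 0.0595
```

>>> step_arm(rows=[-0.0003,0,0.0003,0,0,0,-1,-0.0005,0,0.0004,0,0,0,-1,-0.0008,0,0.0006,0,0,0,-1,-0.001,0,0.0008,0,0,0,-1,-0.0012,0,0.001,0,0,0,-1,-0.0014,0,0.0012,0,0,0,-1,-0.0014,0,0.0012,0,0,0,-1,-0.0014,0,0.0012,0,0,0,-1])

```text
t: 9.25
eef_pos: [0.4988, -0.1113, 0.0196]
orientation: [-179.8, -49.8, 159.8]
force: [0.1, 0.1, -2.9]
finger_gap: 0.0595
```

>>> step_arm(rows=[-0.0003,0,0.0002,0,0,0,-1,-0.0004,0,0.0003,0,0,0,-1,-0.0005,0,0.0005,0,0,0,-1,-0.0007,0,0.0006,0,0,0,-1,-0.0009,0,0.0007,0,0,0,-1,-0.001,0,0.0008,0,0,0,-1,-0.0011,0,0.001,0,0,0,-1,-0.0011,0,0.001,0,0,0,-1])

```text
t: 10.05
eef_pos: [0.499, -0.1114, 0.0191]
orientation: [-179.8, -49.8, 159.8]
force: [0.7, -0.7, 5.6]
finger_gap: 0.0594
```

```bash
python3 go.py <<'E'
s=env.get_state();p,R=pose();print(s['qpos'].round(1),p,s['force'],s['torque'],s['finger_gap'])
E
```

```text
[-20.7  34.4  85.8  -0.5 109.5 -90.5] [ 0.49896828 -0.11140737  0.01908169] [ 0.74878085 -0.69647952  5.63185527] [ 0.13738789  0.4920076  -0.02599356] 0.059388134183309536
```

>>> step_arm(rows=[0,0,0,0,0,0,0.45,0,0,0,0,0,0,0.5,0,0,0,0,0,0,0.7,0,0,0,0,0,0,0.9,0,0,0,0,0,0,1,0,0,-0.003,0,0,0,1,0,0,-0.01,0,0,0,1,0,0,-0.03,0,0,0,1])

```text
t: 10.85
eef_pos: [0.5192, -0.1187, 0.0368]
orientation: [-179.8, -50.0, 159.8]
force: [-0.7, -1.0, -0.1]
finger_gap: 0.0857
```

>>> step_arm(rows=[0,0,-0.02,0,0,0,1,0,0,-0.05,0,0,0,1,0.02,0,-0.08,0,0,0,1,0.04,0,-0.1,0,0,0,1,0.07,0,-0.12,0,-0.1,0,1,0.09,0,-0.12,0,-0.2,0,1,0.1,0,-0.12,0,-0.3,0,1,0.1,0,-0.12,0,-0.4,0,1])

```text
t: 11.65
eef_pos: [0.5468, -0.1285, 0.1944]
orientation: [-179.9, -26.4, 159.8]
force: [0.5, 0.6, 0.3]
finger_gap: 0.0856
```

```bash
python3 go.py <<'E'
s=env.get_state();p,R=pose();print(s['qpos'].round(1),p,s['force'],s['finger_gap'],s['orientation'])
for n in('top','side'):
    k=cap(n);f=k['frame'].astype(int);g=(f[...,1]>f[...,2]+25)&(roi(285,340,185,235) if n=='top' else roi(280,340,190,270))
    rect(k,g,.048,.085,n); prect(k,g,.06,n)
    cv2.imwrite(f'pics/g_{n}.png',cv2.resize(k['frame'][150:270,230:390],(800,600)))
E
```

```text
[-20.6  13.5  87.2  -0.4 105.6 -90.5] [ 0.54677648 -0.12851569  0.19439694] [0.53197629 0.5856013  0.31954178] 0.0856158314815038 [-179.88111106  -26.35131161  159.84434164]Traceback (most recent call last):
  File "go.py", line 3, in <module>
    exec(sys.stdin.read())
    ~~~~^^^^^^^^^^^^^^^^^^
  File "<string>", line 4, in <module>
  File "h.py", line 14, in rect
    n,l,s,_=cv2.connectedComponentsWithStats(k); i=1+np.argmax(s[1:,4]); q=P[(l==i)&(P[...,2]>lo)&(P[...,2]<hi)&(abs(P[...,2]-cv2.medianBlur(c2(P),5))<.02)]
                                                     ~~~~~~~~~^^^^^^^^^
    return _wrapfunc(a, 'argmax', axis=axis, out=out, **kwds)
    return bound(*args, **kwds)
ValueError: attempt to get argmax of an empty sequence
```

```bash
python3 go.py <<'E'
p,R=pose()
c=np.array([.511,-.116,.030]);T2=tool(160,40);d=T2.as_matrix()[:,2]
a=delta(p,R,c-.15*d+[0,0,.05],T2,'1'); delta(*a,c-.08*d,T2,'2')
k=cap('side');f=k['frame'].astype(int);g=(f[...,1]>f[...,2]+25)&roi(280,340,190,270)
rect(k,g,.048,.085,'s'); prect(k,g,.06,'s')
E
```

```text
1 shift [ 0.1196 -0.0009  0.0594] rot [-0.0021 -1.1551 -0.0012]
2 shift [ 0.0321 -0.      0.1083] rot [0. 0. 0.]
s 385 rect mm [ 510.7 -121. ] [58.9 64.4] 68.9 z [0.052 0.059 0.062] mean [ 0.5089 -0.1235  0.0584]
s 668 rect [ 501.6 -136.4] [103.2  69.6] 69.1 mean [ 0.5006 -0.1356  0.06  ]
```

>>> step_arm(rows=[0.013,0,0.002,0,-0.145,0,1,0.028,0,0.006,0,-0.29,0,1,0.043,0,0.012,0,-0.434,0,1,0.058,0,0.02,0,-0.578,0,1,0.075,0,0.03,0,-0.722,0,1,0.09,0,0.04,0,-0.866,0,1,0.105,0,0.05,0,-1.01,0,1,0.12,0,0.06,0,-1.155,0,1])

```text
t: 12.55
eef_pos: [0.4279, -0.083, 0.1918]
orientation: [-179.8, 38.8, 159.9]
force: [-1.3, 0.8, 1.2]
finger_gap: 0.0853
```

```bash
python3 go.py <<'E'
p,R=pose();print(p,env.get_state()['qpos'].round(1),env.get_state()['orientation'])
c=np.array([.511,-.117,.030]);T2=tool(160,40);d=T2.as_matrix()[:,2]
delta(p,R,c-.08*d,T2,'2')
delta(p,R,c+.018*d,T2,'3')
for n in('top','side'):
    k=cap(n);f=k['frame'].astype(int);g=(f[...,1]>f[...,2]+25)&(roi(285,340,185,235) if n=='top' else roi(280,340,190,270))
    rect(k,g,.048,.085,n); prect(k,g,.06,n)
    cv2.imwrite(f'pics/g_{n}.png',cv2.resize(k['frame'][150:270,230:390],(800,600)))
E
```

```text
[ 0.42793195 -0.08298398  0.19182832] [-21.  -57.8 144.    0.5  54.9 -91. ] [-179.7764565    38.80050042  159.94898177]
2 shift [ 0.0332 -0.0031  0.1024] rot [-0.0045 -0.0209 -0.0006]
3 shift [ 0.0311 -0.0027  0.2003] rot [-0.0045 -0.0209 -0.0006]
top 246 rect mm [ 507.4 -120.3] [54.7 67.9] 69.4 z [0.055 0.062 0.069] mean [ 0.5074 -0.1198  0.0617]
top 318 rect [ 507.4 -115.8] [63.  74.8] 69.2 mean [ 0.5073 -0.1156  0.06  ]
side 382 rect mm [ 510.6 -121.4] [60.3 64.3] 68.9 z [0.053 0.059 0.061] mean [ 0.5087 -0.1233  0.0584]
side 634 rect [ 501.5 -136.4] [103.1  69.5] 69.1 mean [ 0.5006 -0.134   0.06  ]
```

View pics/g_side.png

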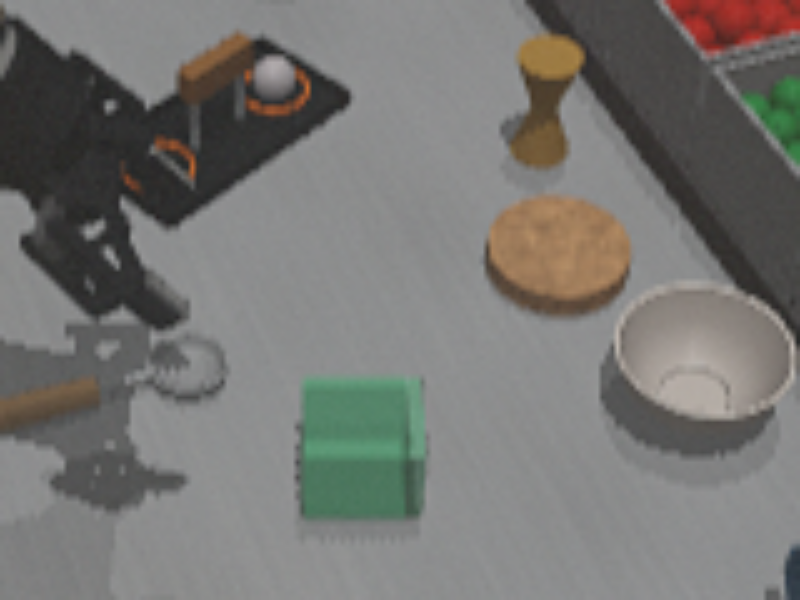

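The glass lies flat on its side at (360,450), with the thick base end on the far side and the mouth toward the robot. The spoon and the others are untouched. Approaching for flip two.

>>> step_arm(rows=[0.006,0,0.02,0,-0.021,0,1,0.012,-0.001,0.04,0,-0.021,0,1,0.02,-0.002,0.06,0,-0.021,0,1,0.027,-0.002,0.08,0,-0.021,0,1,0.033,-0.002,0.1,0,-0.021,0,1,0.033,-0.002,0.12,0,-0.021,0,1,0.033,-0.002,0.132,0,-0.021,0,1,0.033,-0.002,0.135,0,-0.021,0,1])

```text
t: 13.45
eef_pos: [0.484, -0.1062, 0.0661]
orientation: [-179.8, 39.7, 160.0]
force: [-1.0, 0.2, 0.5]
finger_gap: 0.0854
```

```bash
python3 go.py <<'E'
p,R=pose();print(p,env.get_state()['qpos'].round(1),env.get_state()['orientation'],env.get_state()['force'])
c=np.array([.510,-.118,.030]);T2=tool(159.5,40);d=T2.as_matrix()[:,2]
delta(p,R,c+.018*d,T2,'3')
E
```

```text
[ 0.4840344  -0.1062409   0.06609086] [-21.3 -30.  143.    1.3  27.4 -92.2] [-179.77422777   39.67650874  159.95889558] [-0.99636682  0.18339944  0.46338156]
3 shift [ 0.0011 -0.002   0.0639] rot [ 0.0012 -0.0056  0.0062]
```

>>> step_arm(rows=[0,-0.001,0.01,0,-0.005,0.006,1,0,-0.002,0.02,0,-0.005,0.006,1,0.001,-0.002,0.032,0,-0.005,0.006,1,0.001,-0.002,0.044,0,-0.005,0.006,1,0.001,-0.002,0.054,0,-0.005,0.006,1,0.001,-0.002,0.061,0,-0.005,0.006,1,0.001,-0.002,0.064,0,-0.005,0.006,1,0.001,-0.002,0.064,0,-0.005,0.006,1])

```text
t: 14.25
eef_pos: [0.5206, -0.1218, 0.0167]
orientation: [179.9, 40.1, 159.5]
force: [-0.4, 0.3, -0.3]
finger_gap: 0.0855
```

```bash
python3 go.py <<'E'
p,R=pose();print(p,env.get_state()['qpos'].round(1),env.get_state()['orientation'],env.get_state()['force'])
c=np.array([.510,-.118,.030]);T2=tool(159.5,40);d=T2.as_matrix()[:,2]
delta(p,R,c+.018*d,T2,'3')
E
```

```text
[ 0.52056944 -0.12177112  0.01665803] [-21.5 -13.9 138.    2.8  15.7 -93.5] [179.93763963  40.13446017 159.52658548] [-0.35951099  0.30894821 -0.2573157 ]
3 shift [ 0.     -0.0002  0.0006] rot [0.0014 0.0023 0.0004]
```

Close.

>>> step_arm(rows=[0,0,0,0,0,0,0.7,0,0,0,0,0,0,0.5,0,0,0,0,0,0,0.3,0,0,0,0,0,0,0,0,0,0,0,0,0,-0.3,0,0,0,0,0,0,-0.6,0,0,0,0,0,0,-1,0,0,0,0,0,0,-1])

```text
t: 15.05
eef_pos: [0.52, -0.1214, 0.0167]
orientation: [179.9, 40.2, 159.5]
force: [-3.9, 1.6, 7.5]
finger_gap: 0.0596
```

```bash
python3 go.py <<'E'
p,R=pose();s=env.get_state();print(p,s['qpos'].round(1),s['orientation'],s['force'],s['finger_gap'])
c=np.array([.510,-.118,.030]);print('centre in tool',R.inv().apply(c-p))
delta(p,R,p+[0,0,.10],R,'up')
E
```

```text
[ 0.51997874 -0.12139686  0.01667875] [-21.5 -14.  138.2   2.8  15.6 -93.5] [179.93395897  40.22672156 159.5301712 ] [-3.92324581  1.57101069  7.50085795] 0.059613397623406734
centre in tool [-0.00055843 -0.00028777 -0.01697571]
up shift [-0.0646  0.0001 -0.0763] rot [0. 0. 0.]
```

>>> step_arm(rows=[-0.003,0,-0.004,0,0,0,-1,-0.009,0,-0.011,0,0,0,-1,-0.018,0,-0.021,0,0,0,-1,-0.028,0,-0.033,0,0,0,-1,-0.04,0,-0.047,0,0,0,-1,-0.05,0,-0.06,0,0,0,-1,-0.06,0,-0.07,0,0,0,-1,-0.065,0,-0.076,0,0,0,-1])

```text
t: 15.85
eef_pos: [0.5201, -0.1216, 0.1171]
orientation: [180.0, 40.2, 159.5]
force: [0.4, -0.1, -1.9]
finger_gap: 0.0593
```

>>> step_arm(rows=[0,0,0,0,0.1,0,-1,0,0,0,0,0.2,0,-1,0,0,0,0,0.3,0,-1,0,0,0,0,0.4,0,-1,0,0,0,0,0.5,0,-1,0,0,0,0,0.6,0,-1,0,0,0,0,0.7,0,-1,0,0,0,0,0.8,0,-1])

```text
t: 16.65
eef_pos: [0.5199, -0.1216, 0.1156]
orientation: [180.0, -6.0, 159.6]
force: [0.4, -1.2, -1.9]
finger_gap: 0.0595
```

```bash
python3 go.py <<'E'
p,R=pose();s=env.get_state();print(p,s['qpos'].round(1),s['orientation'],s['force'],s['finger_gap'])
P=np.array([.51,-.115,.035]);T2=tool(159.5,-50);d=T2.as_matrix()[:,2]
a=delta(p,R,P+.017*d+[0,0,.06],T2,'over place')
E
```

```text
[ 0.51990085 -0.12158269  0.11556838] [-21.1   0.4 106.7  -0.   78.9 -90.7] [179.96078852  -5.96048466 159.57092016] [ 0.38809879 -1.23223878 -1.88887653] 0.059493310318857955
over place shift [0.0212 0.0027 0.0339] rot [1.000e-04 7.686e-01 1.400e-03]
```

>>> step_arm(rows=[0.002,0,0.002,0,0.1,0,-1,0.005,0,0.006,0,0.2,0,-1,0.008,0.001,0.01,0,0.3,0,-1,0.011,0.001,0.016,0,0.4,0,-1,0.014,0.002,0.022,0,0.5,0,-1,0.017,0.002,0.028,0,0.6,0,-1,0.02,0.002,0.032,0,0.7,0,-1,0.021,0.002,0.034,0,0.766,0,-1])

```text
t: 17.45
eef_pos: [0.4977, -0.1112, 0.0821]
orientation: [179.9, -49.8, 159.6]
force: [-0.1, -0.4, -2.4]
finger_gap: 0.0596
```

```bash
python3 go.py <<'E'
p,R=pose();s=env.get_state();print(p,s['qpos'].round(1),s['orientation'],s['force'],s['finger_gap'])
P=np.array([.51,-.115,.035]);T2=tool(159.5,-49.8);d=T2.as_matrix()[:,2]
delta(p,R,P+.017*d+[0,0,.01],T2,'+10');delta(p,R,p+[0,0,-.01],R,'down10')
k=cap('side');f=k['frame'].astype(int);g=(f[...,1]>f[...,2]+25)&roi(270,350,170,270)
cv2.imwrite('pics/i.png',cv2.resize(k['frame'][150:270,230:390],(800,600)))
E
```

```text
[ 0.49774218 -0.11118173  0.08213496] [-20.8  29.2  86.1  -0.3 114.5 -90.4] [179.94261913 -49.83019308 159.61261807] [-0.12359445 -0.44718895 -2.44187029] 0.05955622713175385
+10 shift [-0.0367  0.0007  0.0312] rot [-0.0005 -0.0005  0.0013]
down10 shift [-0.0076 -0.      0.0065] rot [0. 0. 0.]
```

View pics/i.png

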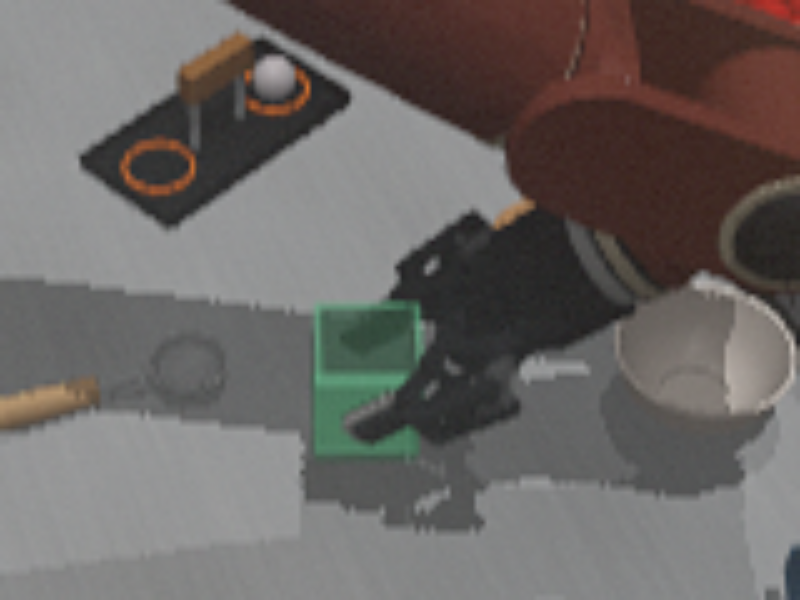

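The glass is held with its mouth up and open, at (367,380). I'll lower it.

>>> step_arm(rows=[-0.007,0,0.006,0,0,0,-1,-0.015,0,0.013,0,0,0,-1,-0.023,0,0.0196,0,0,0,-1,-0.029,0,0.0248,0,0,0,-1,-0.034,0,0.029,0,0,0,-1,-0.038,0,0.0325,0,0,0,-1,-0.0404,0,0.0345,0,0,0,-1,-0.0413,0,0.0353,0,0,0,-1])

```text
t: 18.3
eef_pos: [0.4977, -0.111, 0.0295]
orientation: [179.9, -49.7, 159.6]
force: [-0.5, 0.0, 0.2]
finger_gap: 0.0596
```

>>> step_arm(rows=[-0.0004,0,0.0003,0,0,0,-1,-0.0007,0,0.0006,0,0,0,-1,-0.001,0,0.0008,0,0,0,-1,-0.0013,0,0.0011,0,0,0,-1,-0.0015,0,0.0013,0,0,0,-1,-0.0016,0,0.0014,0,0,0,-1,-0.0016,0,0.0014,0,0,0,-1,-0.0016,0,0.0014,0,0,0,-1])

```text
t: 19.1
eef_pos: [0.4979, -0.111, 0.0294]
orientation: [180.0, -49.7, 159.6]
force: [-2.1, 1.3, 7.3]
finger_gap: 0.0601
```

```bash
python3 go.py <<'E'
s=env.get_state();print(s['force'],s['torque'])
k=cap('side');f=k['frame'].astype(int);g=(f[...,1]>f[...,2]+25)&roi(270,350,170,280)
P=cloud(k);q=P[g&(P[...,2]<.12)&(P[...,2]>-.02)];print(len(q),np.percentile(q,[1,5,50,95,99],axis=0).round(3))
cv2.imwrite('pics/j.png',cv2.resize(k['frame'][190:265,270:370],(800,600),interpolation=cv2.INTER_CUBIC))
E
```

```text
[-2.11482681  1.25651348  7.32870515] [ 0.09316182  0.83291695 -0.19091202]
351 [[ 0.474 -0.159  0.002]
 [ 0.475 -0.151  0.009]
 [ 0.504 -0.121  0.034]
 [ 0.54  -0.084  0.072]
 [ 0.544 -0.073  0.073]]
```

View pics/j.png

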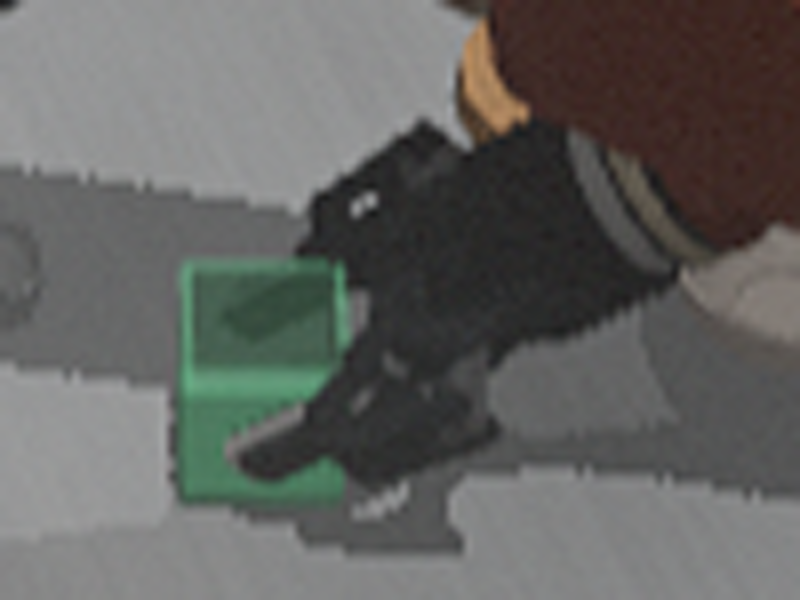

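The glass stands upright on the bench at (265,380), its rim reads about 72 mm high, and a contact force is felt. I'll release it and retreat.

>>> step_arm(rows=[0,0,0,0,0,0,0.45,0,0,0,0,0,0,0.5,0,0,0,0,0,0,0.7,0,0,0,0,0,0,0.9,0,0,0,0,0,0,1,0,0,-0.003,0,0,0,1,0,0,-0.01,0,0,0,1,0,0,-0.03,0,0,0,1])

```text
t: 19.95
eef_pos: [0.5181, -0.1186, 0.0461]
orientation: [179.9, -49.8, 159.6]
force: [0.1, 0.0, 0.2]
finger_gap: 0.0852
```

>>> step_arm(rows=[0,0,-0.02,0,0,0,1,0,0,-0.05,0,0,0,1,0.02,0,-0.08,0,0,0,1,0.04,0,-0.1,0,0,0,1,0.07,0,-0.12,0,-0.1,0,1,0.09,0,-0.12,0,-0.2,0,1,0.11,0,-0.12,0,-0.3,0,1,0.12,0,-0.12,0,-0.4,0,1])

```text
t: 20.75
eef_pos: [0.5326, -0.1242, 0.2187]
orientation: [179.9, -26.3, 159.6]
force: [-0.3, 0.7, 0.4]
finger_gap: 0.0851
```

```bash
python3 go.py <<'E'
s=env.get_state();p,R=pose();print(s['t'],s['qpos'].round(1),p,s['force'],s['orientation'])
k=cap('side');f=k['frame'].astype(int);g=(f[...,1]>f[...,2]+25)&roi(270,350,170,280)
rect(k,g,.058,.085,'rim')
# tray pick: bar along az 25 -> jaws y along az 115/-65
bar=np.array([.529,.199,.062])
for yaw in(25,-155):
    T=tool(yaw,0); a=delta(p,R,bar+[0,0,.10],T,f'yaw{yaw}')
E
```

```text
20.75 [-20.8  10.5  88.3  -0.2 107.5 -90.4] [ 0.53258183 -0.12419598  0.21874981] [-0.311695    0.66861193  0.36277848] [179.94878752 -26.26970021 159.59697689]
rim 95 rect mm [ 512.9 -119.9] [61.9 53.8] 66.3 z [0.059 0.065 0.07 ] mean [ 0.5131 -0.1268  0.0647]
yaw25 shift [0.0789 0.3016 0.1025] rot [-0.5359 -0.2254  2.2984]
yaw-155 shift [0.0789 0.3016 0.1025] rot [ 0.1824 -0.4337 -0.7784]
```

>>> step_arm(rows=[0.006,0.03,0.005,0.02,-0.05,-0.08,0.5,0.014,0.07,0.012,0.042,-0.1,-0.18,0.3,0.024,0.11,0.02,0.066,-0.158,-0.284,0,0.034,0.15,0.03,0.09,-0.216,-0.388,0,0.044,0.19,0.042,0.115,-0.274,-0.492,0,0.055,0.23,0.055,0.14,-0.332,-0.596,0,0.065,0.27,0.067,0.165,-0.39,-0.7,0,0.07,0.3,0.083,0.182,-0.434,-0.778,0], grip_force=60)

```text
t: 21.6
eef_pos: [0.5436, 0.1947, 0.1746]
orientation: [179.7, -0.1, -154.7]
force: [-0.0, -0.9, 0.6]
finger_gap: 0.043
```

```bash
python3 go.py <<'E'
s=env.get_state();p,R=pose();print(s['t'],s['qpos'].round(1),p,s['orientation'],s['finger_gap'])
delta(p,R,[.529,.2,.14],tool(-155,0),'above');
for i in range(2):
    k=cap('top');f=k['frame'].astype(int);B,G,Rr=f[...,0],f[...,1],f[...,2]
    rect(k,roi(290,345,185,240)&(G>Rr+25),.058,.085,'rim')
    k2=cap('side');f=k2['frame'].astype(int)
    rect(k2,roi(230,320,140,205)&(f.max(-1)<60),-.01,.025,'tray side')
rg=roi(285,345,185,240)&(G>Rr+25);prect(k,rg,.07,'green all')
cv2.imwrite('pics/k.png',cv2.resize(k['frame'][165:240,215:315],(800,600),interpolation=cv2.INTER_CUBIC))
E
```

```text
21.6 [  12.2   -1.   102.     0.3   79.2 -103.1] [0.54357132 0.19473479 0.17459193] [ 1.79706982e+02 -9.72672369e-02 -1.54734056e+02] 0.042984431629104564
above shift [0.0109 0.0108 0.0347] rot [ 0.0051 -0.0017  0.0046]Traceback (most recent call last):
  File "go.py", line 3, in <module>
    exec(sys.stdin.read())
    ~~~~^^^^^^^^^^^^^^^^^^
  File "<string>", line 5, in <module>
  File "h.py", line 16, in rect
    print(name,len(q),'rect mm',np.round(r[0],1),np.round(r[1],1),round(r[2],1),'z',np.round(np.percentile(q[:,2],[5,50,95]),3),'mean',q.mean(0).round(4)); return q
                                                                                             ~~~~~~~~~~~~~^^^^^^^^^^^^^^^^^^
    return _quantile_unchecked(
        a, q, axis, out, overwrite_input, method, keepdims, weights)
    return _ureduce(a,
                    func=_quantile_ureduce_func,
    ...<5 lines>...
                    overwrite_input=overwrite_input,
                    method=method)
    r = func(a, **kwargs)
    result = _quantile(arr,
                       quantiles=q,
    ...<2 lines>...
                       out=out,
                       weights=wgt)
    slices_having_nans = np.isnan(arr[-1, ...])
                                  ~~~^^^^^^^^^
IndexError: index -1 is out of bounds for axis 0 with size 0
```

```bash
cat >> h.py <<'E'
from scipy.optimize import minimize
def boxfit(c,m,x0,hx=.03,hy=.03,z0=0,z1=.07):
    "fit a standing box's outline to a mask (sub-pixel, 4x): x,y,yaw deg"
    n,l,s,_=cv2.connectedComponentsWithStats(m.astype(np.uint8)); m=l==1+np.argmax(s[1:,4])
    v,u=np.nonzero(m);v0,u0=v.min()-6,u.min()-6;h,w=v.max()+7-v0,u.max()+7-u0
    M=cv2.resize(m[v0:v0+h,u0:u0+w].astype(np.float32),None,fx=4,fy=4,interpolation=cv2.INTER_LINEAR)>.5
    Ti=np.linalg.inv(c['T'])
    def cost(q):
        a=np.radians(q[2]);X=[]
        for sx in(-1,1):
            for sy in(-1,1):
                for z in(z0,z1):
                    X.append([q[0]/1000+sx*hx*np.cos(a)-sy*hy*np.sin(a),q[1]/1000+sx*hx*np.sin(a)+sy*hy*np.cos(a),z,1])
        k=np.array(X)@Ti.T; uv=np.stack([c['fx']*k[:,0]/-k[:,2]+c['cx']-u0,c['fy']*-k[:,1]/-k[:,2]+c['cy']-v0],-1)*4+1.5
        I=np.zeros(M.shape,np.uint8);cv2.fillConvexPoly(I,cv2.convexHull((uv*16).round().astype(np.int32)),1,shift=4)
        I=I>0; return 1-(I&M).sum()/(I|M).sum()
    best=minimize(cost,x0,method='Nelder-Mead',options=dict(initial_simplex=np.array(x0)+np.array([[0,0,0],[8,0,0],[0,8,0],[0,0,8]])))
    return best.x.round(1),round(best.fun,3)
E
python3 go.py <<'E'
for n,r in(('top',roi(285,345,185,240)),('side',roi(265,350,170,280))):
    k=cap(n);f=k['frame'].astype(int);g=(f[...,1]>f[...,2]+25)&r
    g=cv2.morphologyEx(g.astype(np.uint8),cv2.MORPH_CLOSE,np.ones((5,5)))>0
    print(n,g.sum(),boxfit(k,g,[511,-118,-20]))
    r=roi(200,260,165,240) if n=='top' else roi(225,320,140,210)
    if n=='side':rect(k,r&(f.max(-1)<60),-.01,.02,'tray')
    if n=='side':cv2.imwrite('pics/k.png',cv2.resize(k['frame'][130:280,220:380],(640,600),interpolation=cv2.INTER_CUBIC))
E
```

```text
top 280 (array([ 511.7, -117.3,  -21.7]), np.float64(0.065))
side 448 (array([ 512.7, -113.8,  -22.8]), np.float64(0.321))
tray 549 rect mm [534.2 203.3] [190.6  94.1] 25.9 z [-0.     0.005  0.012] mean [0.5252 0.1868 0.0051]
```

View pics/k.png

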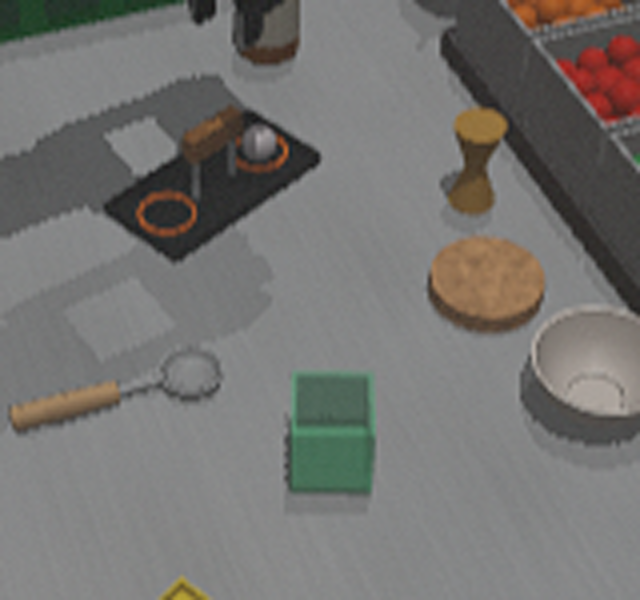

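The glass stands mouth-up at (332,433). The tray and its ball are undisturbed at (212,185), and the spoon, coasters, jigger and bowl are in place. Glass centre ≈ (0.5115, -0.1175). Now the tray.

>>> step_arm(rows=[0.004,0.004,0.008,0.004,0,0.003,0,0.011,0.011,0.02,0.004,0,0.004,0,0.011,0.011,0.04,0.004,0,0.004,0,0.011,0.011,0.06,0.004,0,0.004,0,0.011,0.011,0.075,0.004,0,0.004,0,0.011,0.011,0.085,0.004,0,0.004,0,0.011,0.011,0.09,0.004,0,0.004,0,0.011,0.011,0.09,0.004,0,0.004,0])

```text
t: 22.55
eef_pos: [0.5276, 0.1974, 0.083]
orientation: [179.9, -0.4, -155.3]
force: [0.3, -1.1, 0.7]
finger_gap: 0.0427
```

```bash
python3 go.py <<'E'
s=env.get_state();p,R=pose();print(s['t'],s['qpos'].round(1),p,s['orientation'],s['finger_gap'],s['force'])
delta(p,R,[.529,.2,.0435],tool(-155,0),'down')
for n,r in(('side',roi(225,320,140,210)),):
    k=cap(n); f=k['frame'].astype(int);rect(k,r&(f[...,2]>f[...,0]+30)&(f[...,2]<190),.066,.085,'bar')
    cv2.imwrite('pics/l.png',cv2.resize(k['frame'][130:205,220:320],(800,600),interpolation=cv2.INTER_CUBIC))
E
```

```text
22.55 [  12.9    2.9  107.4    0.    70.1 -101.8] [0.5275972  0.19737125 0.08300084] [ 179.88864917   -0.35868028 -155.28583562] 0.042683538056194334 [ 0.25163315 -1.08409977  0.68680493]
down shift [-0.0026  0.0017  0.0395] rot [ 0.002  -0.0063 -0.005 ]
bar 6 rect mm [512.3 185.5] [8.7 4.4] 8.0 z [0.069 0.073 0.074] mean [0.5121 0.1861 0.0724]
```

View pics/l.png

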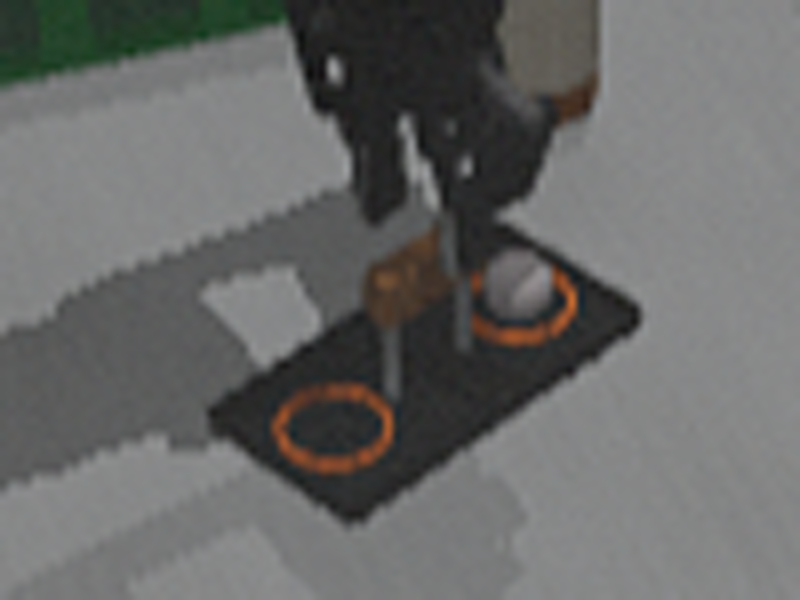

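The jaws straddle the wooden bar at (405,270), and the ball is in its ring at (520,285). Descend and close gently.

>>> step_arm(rows=[-0.001,0.001,0.006,0.001,-0.003,-0.003,0,-0.0025,0.0015,0.014,0.001,-0.005,-0.005,0,-0.0025,0.0015,0.022,0.001,-0.005,-0.005,0,-0.0025,0.0015,0.03,0.001,-0.005,-0.005,0,-0.0025,0.0015,0.036,0.001,-0.005,-0.005,0,-0.0025,0.0015,0.039,0.001,-0.005,-0.005,0,-0.0025,0.0015,0.0395,0.001,-0.005,-0.005,0,-0.0025,0.0015,0.0395,0.001,-0.005,-0.005,0])

```text
t: 23.4
eef_pos: [0.5294, 0.2, 0.0442]
orientation: [180.0, -0.0, -155.0]
force: [0.4, -0.2, 0.2]
finger_gap: 0.0428
```

>>> step_arm(rows=[0,0,0,0,0,0,-0.1,0,0,0,0,0,0,-0.2,0,0,0,0,0,0,-0.28,0,0,0,0,0,0,-0.36,0,0,0,0,0,0,-0.42,0,0,0,0,0,0,-0.48,0,0,0,0,0,0,-0.54,0,0,0,0,0,0,-0.6], grip_force=80)

```text
t: 24.2
eef_pos: [0.5293, 0.2004, 0.0443]
orientation: [179.9, 0.0, -155.0]
force: [-1.3, 2.4, 2.5]
finger_gap: 0.0175
```

>>> step_arm(rows=[0,0,0,0,0,0,-0.65,0,0,0,0,0,0,-0.7,0,0,0,0,0,0,-0.8,0,0,0,0,0,0,-1,0,0,0,0,0,0,-1,0,0,0,0,0,0,-1,0,0,0,0,0,0,-1,0,0,0,0,0,0,-1])

```text
t: 25.0
eef_pos: [0.5295, 0.2002, 0.0445]
orientation: [179.9, 0.0, -155.0]
force: [-1.7, 3.6, 5.6]
finger_gap: 0.0151
```

```bash
python3 go.py <<'E'
s=env.get_state();p,R=pose();print(s['t'],s['qpos'].round(1),p,s['orientation'],s['finger_gap'],s['force'],s['torque'])
k=cap('side');f=k['frame'].astype(int);r=roi(225,320,140,210)
rect(k,r&(f.max(-1)<60),-.01,.02,'tray')
rect(k,r&(f.min(-1)>95)&(f.max(-1)-f.min(-1)<20)&roi(270,300,150,180),.02,.045,'ball')
delta(p,R,p+[0,0,.1],R)
E
```

```text
25.0 [ 1.320e+01  6.000e+00  1.083e+02  1.000e-01  6.570e+01 -1.019e+02] [0.52947369 0.20022242 0.04448722] [ 1.79949263e+02  1.84244787e-02 -1.54971979e+02] 0.01510016427414582 [-1.67344484  3.58329739  5.57119058] [0.45678459 0.38508836 0.03915267]
tray 534 rect mm [533.3 198.5] [183.4  94.6] 25.6 z [-0.001  0.004  0.013] mean [0.5251 0.1819 0.0051]
ball 26 rect mm [584.1 212. ] [14.9 23. ] 83.0 z [0.024 0.031 0.038] mean [0.5833 0.2136 0.0302]
 shift [-0.      0.0001 -0.1   ] rot [0. 0. 0.]
```

>>> step_arm(rows=[0,0,-0.001,0,0,0,-1,0,0,-0.003,0,0,0,-1,0,0,-0.007,0,0,0,-1,0,0,-0.013,0,0,0,-1,0,0,-0.02,0,0,0,-1,0,0,-0.026,0,0,0,-1,0,0,-0.029,0,0,0,-1,0,0,-0.03,0,0,0,-1], grip_force=100)

```text
t: 25.85
eef_pos: [0.5298, 0.2001, 0.075]
orientation: [180.0, 0.1, -155.0]
force: [0.2, -0.3, -2.7]
finger_gap: 0.0148
```

```bash
python3 go.py <<'E'
s=env.get_state();p,R=pose();print(s['t'],s['qpos'].round(1),p,s['orientation'],s['finger_gap'],s['force'],s['torque'])
k=cap('side');f=k['frame'].astype(int);r=roi(225,325,120,210)
q=rect(k,r&(f.max(-1)<60),.015,.055,'tray')
A=np.c_[q[:,:2]-q[:,:2].mean(0),np.ones(len(q))];print('slope deg',np.degrees(np.linalg.lstsq(A,q[:,2],rcond=None)[0][:2]))
E
```

```text
25.85 [  13.1    3.6  107.5    0.    68.8 -101.9] [0.52976483 0.20011684 0.07497223] [ 1.79978915e+02  6.66967430e-02 -1.54969549e+02] 0.014788379594329285 [ 0.20202179 -0.32354295 -2.66334452] [-0.03636223  0.03247569 -0.04348624]
tray 517 rect mm [531.9 197.9] [182.   93.7] 25.8 z [0.032 0.035 0.043] mean [0.5234 0.183  0.0361]
slope deg [ 0.12347659 -2.27076769]
```

>>> step_arm(rows=[0,0,-0.002,0,0,0,-1,0,0,-0.008,0,0,0,-1,0,0,-0.018,0,0,0,-1,0,0,-0.032,0,0,0,-1,0,0,-0.046,0,0,0,-1,0,0,-0.057,0,0,0,-1,0,0,-0.064,0,0,0,-1,0,0,-0.066,0,0,0,-1])

```text
t: 26.7
eef_pos: [0.5301, 0.2002, 0.1418]
orientation: [180.0, 0.1, -155.0]
force: [0.0, 0.6, -3.1]
finger_gap: 0.0147
```

>>> step_arm(rows=[0.0008,-0.0011,0,0,0,0,-1,0.0033,-0.0044,0,0,0,0,-1,0.0073,-0.0099,0,0,0,0,-1,0.013,-0.0175,0,0,0,0,-1,0.0203,-0.0274,0,0,0,0,-1,0.0293,-0.0394,0,0,0,0,-1,0.0398,-0.0537,0,0,0,0,-1,0.052,-0.0701,0,0,0,0,-1])

```text
t: 27.5
eef_pos: [0.5115, 0.113, 0.1401]
orientation: [180.0, -0.0, -155.0]
force: [0.2, -0.4, -2.4]
finger_gap: 0.0146
```

>>> step_arm(rows=[0.013,-0.0175,0,0,0,0,-1,0.026,-0.035,0,0,0,0,-1,0.039,-0.0526,0,0,0,0,-1,0.052,-0.0701,0,0,0,0,-1,0.065,-0.0876,0,0,0,0,-1,0.078,-0.1051,0,0,0,0,-1,0.091,-0.1227,0,0,0,0,-1,0.104,-0.1402,0,0,0,0,-1])

```text
t: 28.3
eef_pos: [0.4761, -0.0583, 0.14]
orientation: [180.0, -0.0, -155.0]
force: [0.2, -0.2, -3.3]
finger_gap: 0.0144
```

>>> step_arm(rows=[0.0122,-0.0164,0,0,0,0,-1,0.0228,-0.0307,0,0,0,0,-1,0.0317,-0.0427,0,0,0,0,-1,0.039,-0.0526,0,0,0,0,-1,0.0447,-0.0602,0,0,0,0,-1,0.0488,-0.0657,0,0,0,0,-1,0.0512,-0.069,0,0,0,0,-1,0.052,-0.0701,0,0,0,0,-1])

```text
t: 29.1
eef_pos: [0.4594, -0.1423, 0.1399]
orientation: [180.0, -0.0, -155.0]
force: [-0.1, -0.1, -3.5]
finger_gap: 0.0147
```

```bash
python3 go.py <<'E'
s=env.get_state();p,R=pose();print(s['t'],s['qpos'].round(1),p,s['orientation'],s['finger_gap'],s['force'],s['torque'])
k=cap('side');t=cap('top')
for n,c in(('side',k),('top',t)):
    f=c['frame'].astype(int);r=roi(250,380,150,300);P=cloud(c);B,G,Rr=f[...,0],f[...,1],f[...,2]
    q=rect(c,r&(f.max(-1)<60),.1,.15,n+' tray')
    A=np.c_[q[:,:2]-q[:,:2].mean(0),np.ones(len(q))];print('slope deg',np.degrees(np.linalg.lstsq(A,q[:,2],rcond=None)[0][:2]))
    o=r&(Rr>150)&(Rr>B+70)&(P[...,2]>.1)&(P[...,2]<.15);l=P[o];print('orange',len(l));
    m=np.linalg.norm(P[...,:2]-[.5115,-.1175],axis=-1)<.04
    b=P[m&r&(P[...,2]>.125)&(P[...,2]<.17)&(f.max(-1)>90)&(f.max(-1)-f.min(-1)<30)]; print('ball',len(b),b.mean(0).round(4) if len(b) else '')
    l=l[np.linalg.norm(l[:,:2]-[.5115,-.1175],axis=1)<.05]; print('ring',cv2.minEnclosingCircle((l[:,:2]*1000).astype(np.float32)) if len(l) else '',l[:,2].mean() if len(l) else '')
    u=c['frame'][165:285,255:375]; cv2.imwrite(f'pics/m_{n}.png',u)
a=[cv2.resize(cv2.imread(f'pics/m_{n}.png'),(400,400),interpolation=2) for n in('side','top')]
cv2.imwrite('pics/m.png',np.hstack(a))
E
```

```text
29.1 [ -26.1  -13.   116.4    0.    76.7 -141.1] [ 0.45944951 -0.14226295  0.13992089] [ 1.79951415e+02 -5.12136971e-03 -1.54979941e+02] 0.014678308694508493 [-0.10803288 -0.11933499 -3.45618399] [-0.03596498  0.00506088 -0.05449959]
side tray 147 rect mm [ 433.9 -157.4] [117.5  90. ] 25.5 z [0.1   0.104 0.109] mean [ 0.4156 -0.1718  0.1042]
slope deg [-1.19491813 -1.8637581 ]
orange 115
ball 14 [ 0.5145 -0.1272  0.1284]
ring ((519.1964111328125, -122.25802612304688), 24.997297286987305) 0.1043062720789811
top tray 21 rect mm [ 402.1 -132.2] [14.2 30.2] 79.8 z [0.101 0.103 0.109] mean [ 0.4039 -0.1322  0.1039]
slope deg [-3.50565241  6.6942219 ]
orange 27
ball 0 
ring ((527.8491821289062, -100.56845092773438), 6.45616340637207) 0.10467581593545228
```

View pics/m.png

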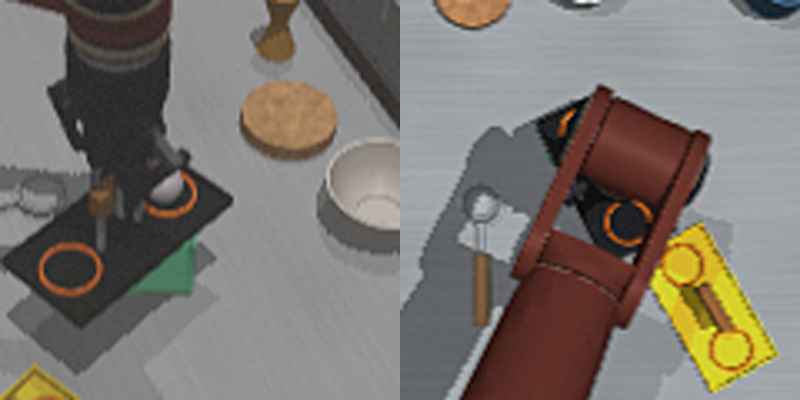

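The ball is in its ring at (170,185) in the side half, the tray is clear of everything and over the green glass, and the bystanders are in place. Next, a numeric check of pocket position and level.

```bash
python3 go.py <<'E'
k=cap('side');p,R=pose();f=k['frame'].astype(int);B,G,Rr=f[...,0],f[...,1],f[...,2]
P=cloud(k);o=((Rr>B+50)&(Rr>110)&roi(255,325,195,260)).astype(np.uint8)
n,l,s,_=cv2.connectedComponentsWithStats(o,connectivity=8)
for i in range(1,n):
    if s[i,4]<15: continue
    q=plane(k,l==i,p[2]-.0435+.010); c,r=cv2.minEnclosingCircle((q[:,:2]*1000).astype(np.float32))
    print(s[i],'circle',np.round(c,1),round(r,1),'z med',np.median(P[l==i][:,2]).round(4))
# floor plane from dark points, robust
r=roi(250,330,190,270)&(f.max(-1)<60)&(P[...,2]>.095)&(P[...,2]<.115);q=P[r]
d=(q[:,:2]-p[:2])@np.array([[.906,-.423],[.423,.906]]);k2=(abs(d[:,0])<.08)&(abs(d[:,1])<.036)
A=np.c_[d,np.ones(len(d))][k2];print(k2.sum(),'tilt along x,y deg',np.degrees(np.linalg.lstsq(A,q[k2,2],rcond=None)[0][:2]))
print('expected pocket',p[:2]+.057*np.array([.9063,.4226]),'far ring',p[:2]-.057*np.array([.9063,.4226]))
E
```

```text
[298 216  16  14  46] circle [ 515.4 -119.8] 27.1 z med 0.1034
[267 238  19  16  85] circle [ 411.8 -167.2] 26.7 z med 0.1037
711 tilt along x,y deg [0.00226261 0.15073734]
expected pocket [ 0.5112147 -0.1176894] far ring [ 0.4078965 -0.1658658]
```

>>> step_arm(rows=[0,0,0.0003,0,0,0,-1,0.0002,0,0.001,0,0,0,-1,0.0004,0,0.002,0,0,0,-1,0.0006,0,0.003,0,0,0,-1,0.0008,0,0.004,0,0,0,-1,0.001,0,0.0048,0,0,0,-1,0.001,0,0.0053,0,0,0,-1,0.001,0,0.0055,0,0,0,-1])

```text
t: 30.05
eef_pos: [0.4585, -0.1425, 0.1343]
orientation: [180.0, -0.0, -155.0]
force: [0.0, 0.2, -4.3]
finger_gap: 0.0146
```

>>> step_arm(rows=[0,0,0,0,0,0,-1,0,0,0,0,0,0,-1,0,0,0,0,0,0,-1,0,0,0,0,0,0,-1,0,0,0,0,0,0,-1,0,0,0,0,0,0,-1,0,0,0,0,0,0,-1,0,0,0,0,0,0,-1])

```text
t: 30.85
eef_pos: [0.4586, -0.1425, 0.1345]
orientation: [180.0, -0.0, -155.0]
force: [-0.1, 1.2, -2.8]
finger_gap: 0.0148
```

```bash
python3 go.py <<'E'
k=cap('side');s=env.get_state();p,R=pose();print(s['t'],p,s['orientation'],s['force'],abs(s['qvel']).max())
f=k['frame'].astype(int);P=cloud(k)
m=roi(290,325,200,235)&(np.linalg.norm(P[...,:2]-[.513,-.12],axis=-1)<.04)&(P[...,2]>.112)&(P[...,2]<.135)&(f.max(-1)>90)&(f.max(-1)-f.min(-1)<30)
b=P[m];print('ball',len(b),b.mean(0).round(4))
g=roi(270,350,210,280)&(f[...,1]>f[...,2]+25)&(P[...,2]<.08);q=P[g];print('glass visible',len(q),np.percentile(q,[2,98],axis=0).round(3))
print(env.hand_in())
E
```

```text
30.9 [ 0.45856459 -0.14248076  0.13442893] [ 1.79957180e+02 -6.70844979e-03 -1.54972096e+02] [ 0.10823263  0.08021303 -2.83179234] 0.12917797079379784
ball 37 [ 0.5105 -0.1295  0.1184]
glass visible 143 [[ 0.486 -0.155  0.006]
 [ 0.526 -0.139  0.069]]
the job is handed in; nothing more can be done
None
```

The job is handed in. I turned the glass over in two 90° flips, set it down mouth-up with about 7 N of contact force, and let go. I then lifted the black tray by its grip bar and carried it level over the glass, with the ball still in its pocket. The whole run took 30.9 s.

**Last checks:**
- **Stillness:** the arm was essentially still, at no more than 0.13°/s in any joint. The only load on the gripper was the weight of the tray and ball, about 2.8 N.
- **Level:** the tray floor measured within 0.2° of level just before the final 5.5 mm lowering. The tool's orientation did not change after that.
- **Height:** from the arm's position, the pocket is about 4.1 cm above the rim, and the tray's underside about 2 cm above it.
- **Ball:** the side camera saw the ball in its pocket.
- **Glass and other things:** the visible part of the glass was where I had put it. The other things that were in view in the pictures were still in place, but I did not check all of them at the very end.

**Disagreements:**
- **Pocket position:** the arm's position put the pocket within 1 mm of the glass's middle, but the side camera put it about 2.5 mm off in x. I moved 1 mm to split the difference.
- **Glass touchdown:** on the final placing the glass touched down about 5 mm higher than I had predicted. The camera still showed it upright and flat on the bench.
- **Tray view:** the arm blocked the top camera's view of the tray at the end, so that camera could not confirm it.

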